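# Sound a fossil slab with an ultrasonic probe

### The arm

A 7-joint arm with a two-finger parallel gripper is mounted at the origin on the work surface. World frame = base frame: x ahead of the robot, y to its left, z up, the work surface at z = 0. Lengths are in m, angles in rad, forces in N, time in s.
With the tool pointing down it reaches from about 0.4 to 0.85 m from the base axis. Payload 4.5 kg.
Tool frame: the origin (TCP) lies where the fingers leave the gripper's body, on its centre line; the fingertips stand 64 mm ahead of it and the grasp point (between the pads) lies 45 mm ahead of it; z points along the fingers, y is the line along which they close (so a half turn about z gives the same grasp; the last joint's range is limited). The gripper opens to 88 mm and grips with 3 to 60 N. Pads are 18 mm wide; open, the fingers measure 123 mm over their backs; the gripper's body (75 mm by 187 mm) begins 45 mm behind the grasp point.
Start: joints at [-1.274, 0.689, -0.195, 1.565, 0.157, 0.902, -0.215], TCP at [0.162, 0.604, 0.303] pointing down, gripper open.
Joint ranges: [-3.01, 3.01], [-0.46, 2.08], [-1.47, 1.51], [0.13, 2.56], [-1, 4.14], [0.04, 2.09], [-2.66, 2.66]. Speed limits (rad/s): [2.57, 2.57, 3.14, 3.14, 3.14, 3.14, 3.14].

### API

Orientations are given as a unit quaternion [x, y, z, w].
In Python, from plant import r gives the robot as it stands.
- The arm moves only by the tool play_rows, never from a script. Its arguments are lists of equal length, an entry for each row: "translation": the shift along the tool's x, y, z in m, a list of three; "delta_rot": the turn, a rotation vector about the tool's x, y, z in degrees, a list of three; "grip": the opening, from -1 (shut) to 1 (fully open). In form: {"translation": [[x, y, z], ...], "delta_rot": [[rx, ry, rz], ...], "grip": [grip, ...]}. A call has 1 to 20 rows; each row shifts and turns the commanded pose from where the row before left it, along the tool's axes as they then stand; what a row does not reach is not made up. A row lasts 1/8 s, in which the tool goes at most 62.5 mm and 10.7 degrees, less where a joint would pass 70% of its speed; a pose out of reach is approached as far as the arm can. A call with a gripper value outside its range is refused whole. The fingers move at their own pace and stop on an object; "squeeze" is the grip in N (left out, the last holds). Time passes only in rows, so rows that do not move let the fingers close. It gives the time, the measured TCP pose, the force, the opening and the grip force at its end, in the units of the state.
- r.get_state(): the state, without advancing time (a new reading comes with each control period).
- r.snapshot(name): name is "side" or "top"; returns the picture (480x640x3 uint8, blue, green, red); there is no depth.
- r.get_calibration(name): a dict with "intrinsics" (3x3 intrinsics, pixels), "k1" (the pictures are not rectified: a ray, as slopes to the right and down, at radius r is drawn at 1 + k1 r^2 times it, then the intrinsics apply), "eye" and "rotation" of the camera in the world. Camera axes: x right, y up, looking along -z (the intrinsics and any distortion apply to the point x, -y, -z); pixel columns grow to the right and rows downward; lengths in m; the calibration is good to about 2 mm. A picture is of the moment at which its call begins. get_calibration takes no time and is no camera call.
- r.finish_job(): hands the job in; it is judged then, once.
Trained networks look in the newest picture that a camera, given by its name, has taken for a name from the list of things; names that differ only in an ending like _2 or _b are one class to them, and where a whole thing is asked for, a point or a joint stands for the part that bears it (a point fixed in the world has none). Each returns a list of dicts, best first, with "confidence" (0 to 1); they miss things now and then, are a little off and sometimes report something else, mostly with a low value. They report only what shows in the picture. A call takes as long as a camera call. They do not tell look-alikes from the thing itself.
- r.look_for(camera, target): "point" ([x, y, z] in m, in world coordinates, good to about 4 mm: the middle of the surface that is visible of it).
- r.silhouettes(camera, target): "pixels" (480x640 bool, what is visible of it).
The state is a dict: "clock": time; "q": joint angles; "qd": joint speeds; "joint_torque": joint torques, N m; "tool_pos": TCP position; "eef_rot": TCP orientation; "contact_force": force on the tool from outside, world axes, zero at the start; "moment": the same for the moment, N m; "opening": opening from 0.0 (shut) to 1.0 (fully open); "finger_force": force on a finger pad.
Only numpy, scipy, OpenCV 4.12 (cv2) and the standard library are available. Lean on these libraries where they do the work, as an engineer would, in place of code of your own. Each camera call takes 0.05 s, during which the arm holds its last target. There are 200 camera calls.

### The job

Take the yellow ultrasonic probe out of its stand, press its sprung metal tip down on the red dosing cap of the couplant bottle until the cap is all the way down, and let the cap spring back up. Then set the tip inside the red ring on the fossil slab, with the probe square to the slab's sloping face and pushed gently until its tip is about halfway in, and finish while holding it there: do not put it down or let go. The slab is fragile, so never push hard on it, and leave the brush, the ammonite and the jar where they are.

Things in the scene. Friction and masses are not known exactly. Their poses are not given: they have to be found in the camera images.
- probe: loose probe, 118 mm long, 0.17 kg, hanging upright in the stand. Origin: centre of the end of the fully extended tip; z runs up the probe. Up from the origin: metal tip 14 mm dia. from 0 to 14 mm, steel nose 22 mm dia. to 44 mm, black flange 36 mm dia. to 50 mm, yellow square grip 26 x 26 mm (faces across x and y) to 112 mm, black end 22 x 22 mm to 118 mm. Grip the yellow part
- tip (a joint): the probe's sprung tip: 0 m fully out, 0.010 m fully pushed in; spring from 1.2 N (starts to move) to 7.2 N (fully in). Halfway, 0.005 m, is about 4 N
- tip_face (a point): centre of the flat end of the probe's tip; moves with the tip; z runs up the probe
- stand: fixed stand: dark disc 72 mm in diameter, 8 mm thick, with a grey upright tube 44 mm outside, 27 mm inside, its rim 60 mm above the table. The probe's flange rests on the rim, the tip end hangs inside it 16 mm above the table; it lifts straight out (44 mm up to clear). Origin: centre of the underside
- dispenser: fixed white couplant bottle with a blue band, 66 mm in diameter, shoulder narrowing to a 28 mm neck, 94 mm high without the cap. Origin: centre of the underside
- cap_top (a point): centre of the flat top of the red round dosing cap of the bottle, 46 mm in diameter, 115 mm above the table when up; moves with the cap
- cap (a joint): the sprung dosing cap: 0 m up, 0.008 m all the way down; spring from 0.8 N (starts to move) to 4 N (all the way down), softer than a fully pushed-in tip, so pushing the probe on after both have met brings the cap down while the tip gives about 5 mm
- slab: fixed grey-brown stone slab, 200 x 280 x 30 mm, on two wooden bearers. Origin: on the table under the centre of the slab's upper face, which is 75 mm above it. The flat upper face slopes 15 degrees: it rises along the slab's own x (up to 101 mm at the edge away from the robot) and is level along its own y
- red_spot (a point): centre of the red ring on the slab's upper face: 34 mm inside, 44 mm outside diameter, no obstacle. z is the face's outward normal (15 degrees from vertical, leaning to the slab's -x, the robot's side), y runs level along the slab. A white and a blue ring of the same size mark other places beside it, in any order along the slab's y
- brush: loose brush 180 mm long lying on the table near the robot; bystander
- ammonite: loose brown spiral fossil disc, 68 mm in diameter, 20 mm thick, on the table; bystander
- jar: loose closed jar, 50 mm in diameter, 65 mm high, standing on the table; bystander
Mind the look-alikes: they are no part of the job. Of the things like the probe, leave any that is orange or purple; of the rest the larger one is meant.

How it is judged:
By the outcome, as a careful person would: the job done as asked, in the order asked, and still so for the second after the job is handed in, while the arm keeps its last pose, push and grip.
It also fails if it takes over 45 s, if anything falls off the work surface, if the arm or the gripper's body presses on something with over 40 N, if the wrist force passes 120 N, or if a joint passes its speed limit or range.

## Working session

There is one attempt and no reset: what is moved stays moved. The work goes in short steps, Python scripts to look and compute and a tool call to move; the robot and the scene stay as the last step left them, time stands still between calls to the robot, and variables do not carry over. Pictures are saved under pics/ and viewed, at most 10 in all, crops included, and the job is handed in when it is done.

Besides the shell and the picture viewer there is one more tool, called after ">>>" as a command line: name --argument value ..., lists and objects as JSON in quotes. play_rows: Moves the arm, as the interface text tells. Its arguments: {"type":"object","properties":{"translation":{"type":"array","items":{"type":"array","items":{"type":"number"}}},"delta_rot":{"type":"array","items":{"type":"array","items":{"type":"number"}}},"grip":{"type":"array","items":{"type":"number"}},"squeeze":{"type":"number"}},"required":["translation","delta_rot","grip"]}

```bash
ls; mkdir -p pics; python3 - <<'E'
from plant import r
import cv2
for c in("side","top"):
    im=r.snapshot(c); cv2.imwrite(f"pics/{c}0.png",im)
    k=r.get_calibration(c); print(c,k)
    for t in("probe","stand","dispenser","cap_top","slab","red_spot","jar","ammonite","brush"):
        print(t,[(d["confidence"].__round__(2),[round(float(x),3) for x in d["point"]]) for d in r.look_for(c,t)])
s=r.get_state();print(s)
E
```

```text
pics
side {'intrinsics': array([[534.74699866,   0.        , 311.68539185],
       [  0.        , 534.74699866, 241.86633424],
       [  0.        ,   0.        ,   1.        ]]), 'k1': -0.03002149055009035, 'eye': array([-0.08764348, -0.58323581,  0.76229774]), 'rotation': array([ 0.40931661, -0.18696971, -0.35474919,  0.81954576])}
probe [(0.88, [0.46, 0.054, 0.065]), (0.86, [0.557, 0.239, 0.076]), (0.83, [0.531, 0.048, 0.058]), (0.66, [0.539, 0.148, 0.101])]
stand [(0.62, [0.531, 0.134, 0.026]), (0.27, [0.561, 0.352, 0.061])]
dispenser [(0.74, [0.563, 0.35, 0.059])]
cap_top []
slab [(0.64, [0.547, -0.219, 0.068])]
red_spot [(0.59, [0.542, -0.126, 0.073])]
jar [(0.76, [0.682, 0.299, 0.042]), (0.2, [0.545, -0.217, 0.071])]
ammonite [(0.72, [0.681, 0.2, 0.02])]
brush [(0.91, [0.417, 0.203, 0.018])]
top {'intrinsics': array([[578.60256954,   0.        , 318.48873337],
       [  0.        , 578.60256954, 238.3935929 ],
       [  0.        ,   0.        ,   1.        ]]), 'k1': -0.039886544107896445, 'eye': array([0.35401187, 0.0415002 , 1.17008286]), 'rotation': array([-0.06429267,  0.
[... 458 characters left out ...]
k': 1.0, 'q': array([-1.27419324,  0.68910167, -0.19463043,  1.56528926,  0.15734675,
        0.90247131, -0.21508052]), 'qd': array([-0.00068248, -0.00156407, -0.00025121,  0.00091473,  0.0007013 ,
        0.00161812,  0.00030099]), 'joint_torque': array([ 6.47250945e-04, -5.27493668e+01, -1.26727559e+00, -1.53745902e+01,
       -5.20673732e-02, -8.24154940e-04,  1.47418564e-05]), 'tool_pos': array([0.16234439, 0.60358039, 0.30274533]), 'eef_rot': array([1.30977647e-01, 9.91385320e-01, 6.01809145e-05, 6.68488696e-06]), 'contact_force': array([-0.49449714, -0.43918489, -0.97234037]), 'moment': array([ 0.01775277,  0.01932883, -0.04604229]), 'finger_force': 0.0, 'opening': 1.0007821489974094}
```

View pics/side0.png

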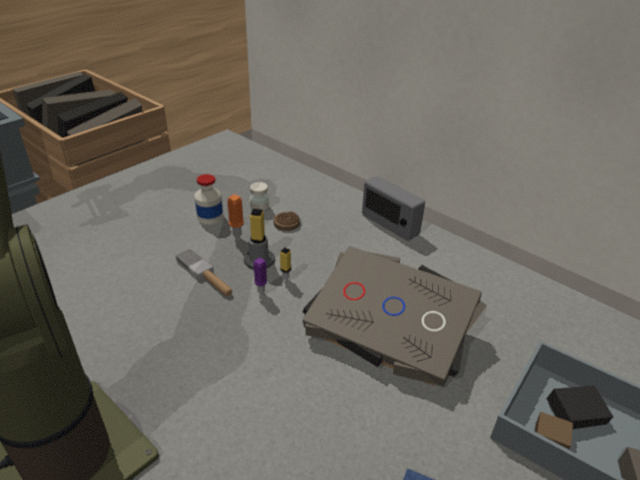

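View pics/top0.png

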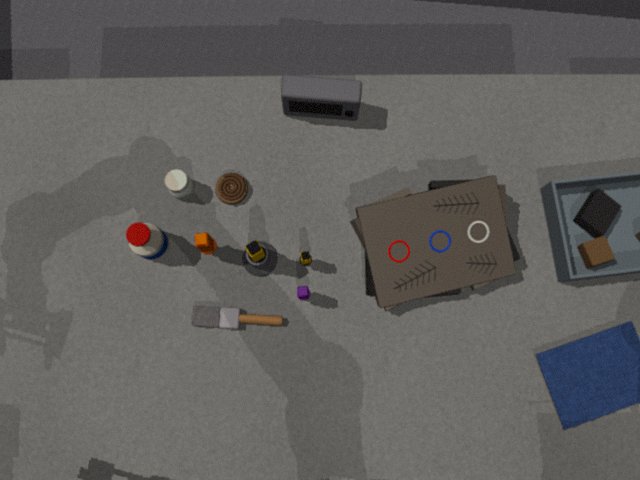

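Side view: the target, yellow and larger, is in the stand at about (258,225). The small yellow one is at (286,260), orange at (236,210) and purple at (260,272). Top view: target (256,250), red ring (399,251), blue (440,241), white (478,231), cap (139,234).

```bash
cat > h.py <<'E'
from plant import r
import numpy as np, cv2
from scipy.spatial.transform import Rotation as R
np.set_printoptions(precision=4,suppress=True)
def cam(c):
    k=r.get_calibration(c); return k["intrinsics"],k["k1"],k["eye"],R.from_quat(k["rotation"])
def ray(c,uv):
    K,k1,e,Q=cam(c)
    p=cv2.undistortPoints(np.array([[uv]],float),K,np.array([k1,0,0,0.]))[0,0]
    d=Q.apply([p[0],-p[1],-1]); return e,d/np.linalg.norm(d)
def onz(c,uv,z):
    e,d=ray(c,uv); return e+d*(z-e[2])/d[2]
def proj(c,P):
    K,k1,e,Q=cam(c); p=Q.inv().apply(np.atleast_2d(P)-e); s=np.c_[p[:,0]/-p[:,2],-p[:,1]/-p[:,2]]
    s=s*(1+k1*(s**2).sum(1))[:,None]; return s*[K[0,0],K[1,1]]+[K[0,2],K[1,2]]
def tri(a,b,ca="side",cb="top"):
    (e1,d1),(e2,d2)=ray(ca,a),ray(cb,b)
    t=np.linalg.lstsq(np.c_[d1,-d2],e2-e1,rcond=None)[0]
    p,q=e1+t[0]*d1,e2+t[1]*d2; return (p+q)/2,np.linalg.norm(p-q)
E
python3 - <<'E'
from h import *
im={c:r.snapshot(c) for c in("side","top")}
def blob(c,f,box):
    x0,y0,x1,y1=box; m=np.zeros((480,640),np.uint8); a=im[c].astype(int)
    m[y0:y1,x0:x1]=f(a)[y0:y1,x0:x1]
    cs=cv2.findContours(m,cv2.RETR_EXTERNAL,cv2.CHAIN_APPROX_NONE)[0]
    b=max(cs,key=cv2.contourArea); return cv2.fitEllipse(b)
red=lambda a:(a[...,2]>1.7*a[...,1])&(a[...,2]>100)
blue=lambda a:(a[...,0]>1.7*a[...,2])&(a[...,0]>80)
white=lambda a:a.min(-1)>165
B={"red":(red,(340,275,372,305),(383,235,416,267)),"blue":(blue,(378,290,411,322),(424,226,456,256)),"white":(white,(415,305,452,337),(462,216,494,246))}
P={}
for n,(f,s,t) in B.items():
    a,b=blob("side",f,s),blob("top",f,t); P[n],g=tri(a[0],b[0]); print(n,a,b,P[n],g)
d=P["red"]-P["white"]; print("yaw slab y",np.degrees(np.arctan2(d[1],d[0]))-90)
a,b=blob("side",red,(190,170,222,190)),blob("top",red,(122,218,156,250))
print("cap",a,b,tri(a[0],b[0]),onz("top",b[0],.115))
for c,x,y in(("top",205,200),("side",208,175)):
    z=cv2.resize(im[c][y:y+100,x:x+100],(600,600),interpolation=cv2.INTER_CUBIC)
    z=cv2.convertScaleAbs(z,alpha=1.5); cv2.imwrite(f"pics/{c}z.png",z)
a=im["top"].astype(int); m=(a[...,2]>1.8*a[...,0])&(a[...,1]>1.5*a[...,0])&(a[...,2]>70); m[:,:235]=0;m[:,280:]=0;m[:232]=0;m[275:]=0
print(m.sum())
E
```

```text
red ((353.69476318359375, 290.5351867675781), (17.543901443481445, 21.645465850830078), 86.95674133300781) ((398.5014953613281, 250.81394958496094), (21.454051971435547, 22.432844161987305), 8.406094551086426) [ 0.5413 -0.1254  0.0742] 0.0035148118942153693
blue ((393.31085205078125, 305.763671875), (18.038484573364258, 22.115365982055664), 93.84571075439453) ((439.4653625488281, 240.69895935058594), (21.056293487548828, 21.70524024963379), 31.44205665588379) [ 0.5601 -0.2058  0.0736] 0.003328774209970864Traceback (most recent call last):
  File "<stdin>", line 14, in <module>
  File "<stdin>", line 7, in blob
cv2.error: OpenCV(4.12.0) /io/opencv/modules/imgproc/src/shapedescr.cpp:361: error: (-201:Incorrect size of input array) There should be at least 5 points to fit the ellipse in function 'fitEllipseNoDirect'
```

```bash
python3 -c "
import cv2,numpy as np
a=cv2.imread('pics/topz.png');b=cv2.imread('pics/sidez.png');cv2.imwrite('pics/z.png',cv2.resize(np.hstack([a,b]),(800,400)))"
```

```text
[ WARN:0@0.017] global loadsave.cpp:275 findDecoder imread_('pics/topz.png'): can't open/read file: check file path/integrity
[ WARN:0@0.017] global loadsave.cpp:275 findDecoder imread_('pics/sidez.png'): can't open/read file: check file path/integrity
Traceback (most recent call last):
cv2.error: OpenCV(4.12.0) :-1: error: (-5:Bad argument) in function 'resize'
> Overload resolution failed:
>  - src data type = object is not supported
>  - Expected Ptr<cv::UMat> for argument 'src'
```

```bash
python3 - <<'E'
from h import *
im={c:r.snapshot(c) for c in("side","top")}
def blob(c,f,box):
    x0,y0,x1,y1=box; m=np.zeros((480,640),np.uint8); a=im[c].astype(int)
    m[y0:y1,x0:x1]=f(a)[y0:y1,x0:x1]
    cs=cv2.findContours(m,cv2.RETR_EXTERNAL,cv2.CHAIN_APPROX_NONE)[0]
    b=max(cs,key=cv2.contourArea); return cv2.fitEllipse(b)
red=lambda a:(a[...,2]>1.7*a[...,1])&(a[...,2]>100)
white=lambda a:a.min(-1)>125
w=tri(blob("side",white,(415,305,452,337))[0],blob("top",white,(462,216,494,246))[0]); print(w)
d=np.array([.5413,-.1254])-w[0][:2]; print("yaw",np.degrees(np.arctan2(d[1],d[0]))-90)
a,b=blob("side",red,(190,170,222,190)),blob("top",red,(122,218,156,250))
print("cap",a,b,tri(a[0],b[0]),onz("top",b[0],.115),onz("side",a[0],.112))
# slab edges top view
g=cv2.cvtColor(im["top"],cv2.COLOR_BGR2GRAY)
L=cv2.createLineSegmentDetector().detect(g)[0][:,0]
for l in L:
    if np.hypot(l[2]-l[0],l[3]-l[1])>60 and 340<l[0]<530 and 160<l[1]<320:
        p,q=onz("top",l[:2],.08),onz("top",l[2:],.08); print(l,np.degrees(np.arctan2(*(q-p)[1::-1]))%90)
z=np.hstack([cv2.resize(im[c][y:y+70,x:x+70],(400,400),interpolation=cv2.INTER_CUBIC) for c,x,y in(("top",221,215),("side",223,200))])
cv2.imwrite("pics/z.png",cv2.convertScaleAbs(z,alpha=1.6))
E
```

```text
(array([ 0.5774, -0.282 ,  0.0744]), np.float64(0.0033094924744881214))
yaw 12.981914295303412
cap ((205.37515258789062, 178.45166015625), (8.621946334838867, 17.29488182067871), 85.52880096435547) ((137.22654724121094, 233.46563720703125), (22.03313636779785, 23.4166259765625), 46.39542770385742) (array([0.5747, 0.3676, 0.1114]), np.float64(0.003509306744662615)) [0.5725 0.3675 0.115 ] [0.5755 0.3657 0.112 ]
[362.5823 233.9375 376.1889 294.8078] 10.722226554885253
```

View pics/z.png

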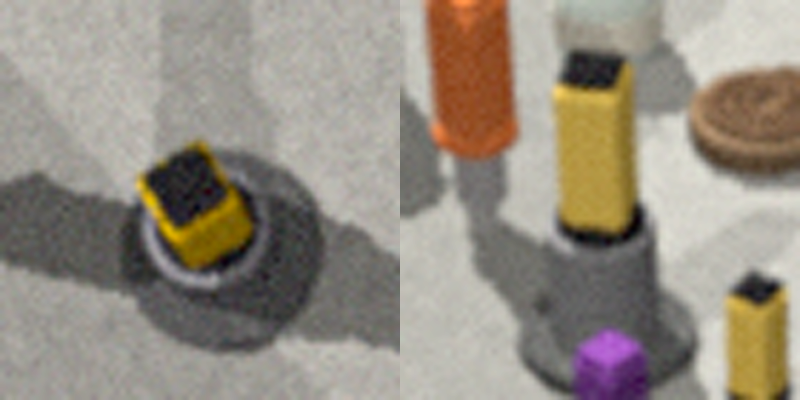

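The crop shows the target upright in the stand. Its grip is turned roughly 30° in the image.

```bash
python3 - <<'E'
from h import *
from scipy.optimize import minimize
im={c:r.snapshot(c) for c in("side","top")}
M={}
for c,(x0,y0,x1,y1) in {"top":(238,232,272,270),"side":(246,200,270,246)}.items():
    a=im[c].astype(int); m=((a[...,2]>1.6*a[...,0])&(a[...,1]>1.35*a[...,0])&(a[...,2]>60)).astype(np.uint8)
    k=np.zeros_like(m);k[y0:y1,x0:x1]=m[y0:y1,x0:x1]
    n,l,s,_=cv2.connectedComponentsWithStats(k); k=(l==1+s[1:,4].argmax()).astype(np.uint8)
    h=cv2.convexHull(np.argwhere(k)[:,::-1].astype(np.int32)); k[:]=0; cv2.fillConvexPoly(k,h,1); M[c]=k.astype(float); print(c,k.sum(),s[1:].tolist())
def cost(v,cs):
    x,y,w=v; e=0
    P=np.array([[sx*.013,sy*.013,z] for sx in(-1,1) for sy in(-1,1) for z in(.066,.128)])
    P=R.from_euler("z",w*100,degrees=True).apply(P)+[x,y,0]
    for c in cs:
        h=cv2.convexHull(proj(c,P).astype(np.float32)); k=np.zeros((480,640),np.uint8)
        S=np.zeros((480,640),np.uint8)
        big=np.zeros((800,800),np.uint8); o=h.mean((0,1)).round()-[50,50]
        cv2.fillConvexPoly(big,(((h-o)+.5)*8).astype(np.int32),1)
        sm=cv2.resize(big.astype(np.float32),(100,100),interpolation=cv2.INTER_AREA)
        oi=o.astype(int); T=M[c][oi[1]:oi[1]+100,oi[0]:oi[0]+100]
        e+=np.abs(sm-T).sum()+M[c].sum()-T.sum()
    return e
for cs in(["top"],["side"],["top","side"]):
    print(cs,*sorted([(round(float(o.fun),1),o.x.round(4).tolist()) for w in(.1,.3,.5,.7) for o in[minimize(cost,[.535,.137,w],args=(cs,),method="Nelder-Mead",options=dict(initial_simplex=[[.535,.137,w],[.545,.137,w],[.535,.147,w],[.535,.137,w+.15]]))]])[:3])
# slab edge check
def sl(w): 
    A=R.from_euler("zy",[w,-15],degrees=True)
    return A
for w in(11,12,13,14):
    A=sl(w); c=np.array([.5594,-.204,.0742])
    P=A.apply([[sx*.1,sy*.14,0] for sx,sy in((-1,-1),(-1,1),(1,1),(1,-1))])+c; print(w,proj("top",P).round(1).tolist(),proj("side",P).round(0).tolist())
E
```

```text
top 215 [[254, 240, 7, 7, 12], [249, 243, 1, 1, 1], [245, 245, 20, 17, 126]]
side 372 [[250, 211, 14, 30, 335]]
['top'] (78.3, [0.5392, 0.1504, 0.3367]) (78.3, [0.5393, 0.1505, 0.3455]) (78.6, [0.539, 0.1503, 0.3345])
['side'] (45.3, [0.5409, 0.1455, 0.4087]) (45.8, [0.5406, 0.1448, 0.4192]) (45.9, [0.5403, 0.1448, 0.4097])
['top', 'side'] (195.4, [0.5408, 0.149, 0.288]) (197.8, [0.5419, 0.1483, 0.397]) (198.2, [0.5418, 0.1479, 0.3878])
11 [[518.7, 275.8], [378.5, 305.2], [358.2, 204.4], [500.3, 174.9]] [[442.0, 379.0], [301.0, 320.0], [351.0, 247.0], [483.0, 291.0]]
12 [[519.3, 274.4], [379.6, 306.2], [357.5, 205.8], [499.2, 173.8]] [[444.0, 378.0], [301.0, 321.0], [350.0, 247.0], [483.0, 289.0]]
13 [[520.0, 272.9], [380.8, 307.2], [356.9, 207.2], [498.0, 172.8]] [[445.0, 378.0], [301.0, 323.0], [348.0, 248.0], [482.0, 288.0]]
14 [[520.5, 271.5], [382.0, 308.2], [356.4, 208.7], [496.9, 171.8]] [[447.0, 377.0], [302.0, 324.0], [347.0, 248.0], [482.0, 287.0]]
```

```bash
cat > fit.py <<'E'
from h import *
from scipy.optimize import minimize
im={c:np.mean([r.snapshot(c).astype(float) for _ in range(6)],0) for c in("side","top")}
M={}
for c,(x0,y0,x1,y1) in {"top":(240,234,270,268),"side":(246,202,270,244)}.items():
    a=im[c]; m=((a[...,2]>1.5*a[...,0])&(a[...,1]>1.3*a[...,0])&(a[...,2]>45)).astype(np.uint8)
    k=np.zeros_like(m);k[y0:y1,x0:x1]=m[y0:y1,x0:x1]
    n,l,s,_=cv2.connectedComponentsWithStats(k)
    k=np.isin(l,[i for i in range(1,n) if s[i,4]>=8]).astype(np.uint8); print(c,s[1:].tolist())
    h=cv2.convexHull(np.argwhere(k)[:,::-1].astype(np.int32)); k[:]=0; cv2.fillConvexPoly(k,h,1); M[c]=k.astype(float)
def hull(c,v):
    P=np.array([[sx*.013,sy*.013,z] for sx in(-1,1) for sy in(-1,1) for z in(.066,.128)])
    P=R.from_euler("z",v[2]*100,degrees=True).apply(P)+[v[0],v[1],0]
    return cv2.convexHull((proj(c,P)+[v[3],v[4]]).astype(np.float32))
def cost(v,c):
    h=hull(c,v); big=np.zeros((800,800),np.uint8); o=h.mean((0,1)).round()-[50,50]
    cv2.fillConvexPoly(big,(((h-o)+.5)*8).astype(np.int32),1)
    sm=cv2.resize(big.astype(np.float32),(100,100),interpolation=cv2.INTER_AREA)
    oi=o.astype(int); T=M[c][oi[1]:oi[1]+100,oi[0]:oi[0]+100]
    return np.abs(sm-T).sum()+M[c].sum()-T.sum()
out=[]
for c in("top","side"):
    b=[]
    for w in(.1,.3,.5,.7):
        o=minimize(lambda v:cost([*v,0,0],c),[.54,.147,w],method="Nelder-Mead",options=dict(initial_simplex=[[.54,.147,w],[.548,.147,w],[.54,.154,w],[.54,.147,w+.15]])); b.append((round(o.fun,1),o.x.round(4).tolist()))
    b.sort(); print(c,M[c].sum(),b[:3]); v=[*b[0][1],0,0]
    z=cv2.resize(np.clip(im[c]*1.6,0,255).astype(np.uint8),None,fx=6,fy=6,interpolation=cv2.INTER_CUBIC)
    cv2.polylines(z,[((hull(c,v)+.5)*6).astype(np.int32)],True,(255,255,0),1)
    u,w_=(256,250) if c=="top" else (258,224); out.append(z[w_*6-200:w_*6+200,u*6-200:u*6+200])
cv2.imwrite("pics/fit.png",np.hstack(out))
E
python3 fit.py
```

```text
top [[245, 240, 20, 22, 162], [249, 243, 2, 1, 2]]
side [[250, 211, 14, 30, 348]]
top 303.0 [(np.float64(29.2), [0.5399, 0.1495, 0.2399]), (np.float64(29.4), [0.5398, 0.1493, 1.1315]), (np.float64(29.4), [0.5399, 0.1496, 0.2402])]
side 380.0 [(np.float64(41.0), [0.5402, 0.1448, 0.4091]), (np.float64(41.3), [0.5408, 0.1452, 0.4025]), (np.float64(41.4), [0.5407, 0.145, 0.407])]
```

View pics/fit.png

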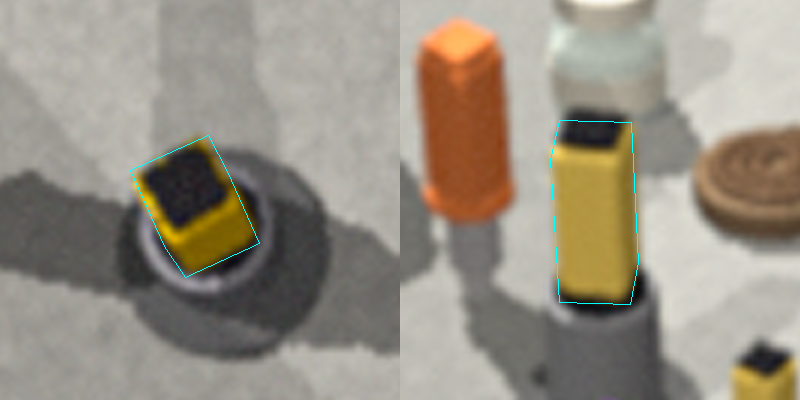

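The overlay fits well: probe at about (0.540, 0.147), yaw about 30°, with no neighbours near the line the fingers close along. Moving above it.

>>> play_rows --translation '[[-0.0372,-0.0264,0],[-0.0372,-0.0264,0],[-0.0372,-0.0264,0],[-0.0372,-0.0264,0],[-0.0372,-0.0264,0],[-0.0372,-0.0264,0],[-0.0372,-0.0264,0],[-0.0372,-0.0264,0],[-0.0372,-0.0264,0],[-0.0372,-0.0264,0],[-0.0372,-0.0264,0],[-0.0372,-0.0264,0],[-0.0372,-0.0264,0],[0,0,0.01],[0,0,0.01],[0,0,0.01],[0,0,0.01],[0,0,0.01],[0,0,0]]' --delta_rot '[[0,0,0],[0,0,0],[0,0,0],[0,0,0],[0,0,0],[0,0,0],[0,0,0],[0,0,0],[0,0,0],[0,0,0],[0,0,0],[0,0,0],[0,0,0],[0,0,9],[0,0,9],[0,0,9],[0,0,9],[0,0,9],[0,0,0]]' --grip '[1,1,1,1,1,1,1,1,1,1,1,1,1,1,1,1,1,1,1]' --squeeze 40

```text
clock: 4.28
tool_pos: [0.5398, 0.1466, 0.2522]
eef_rot: [0.5, 0.866, -0.001, -0.0]
contact_force: [-0.7, -0.4, -0.5]
opening: 1.001
finger_force: 0.0
```

```bash
cat >> h.py <<'E'
def err(pos,yaz,down=True):
    """tool-frame shift to pos and turn (deg) to tool pointing down with tool y at azimuth yaz"""
    s=r.get_state(); Q=R.from_quat(s["eef_rot"])
    y=np.array([np.cos(np.radians(yaz)),np.sin(np.radians(yaz)),0]); z=np.array([0,0,-1.])
    G=R.from_matrix(np.c_[np.cross(y,z),y,z])
    print("t",s["clock"],"pos",s["tool_pos"],"shift",Q.inv().apply(np.array(pos)-s["tool_pos"]),"rot",(Q.inv()*G).as_rotvec(degrees=True),"F",s["contact_force"],"op",s["opening"],s["finger_force"],"q",s["q"])
E
python3 - <<'E'
from h import *
err([.540,.147,.145],30)
E
```

```text
t 4.275 pos [0.5398 0.1466 0.2522] shift [0.0003 0.0005 0.1072] rot [-0.079   0.006   0.0581] F [-0.6955 -0.3522 -0.5004] op 1.0010744142643244 0.0 q [-0.3335  0.6685 -0.0239  1.8226  0.025   0.652   0.1525]
```

>>> play_rows --translation '[[0,0,0.03],[0,0,0.03],[0,0,0.027],[0,0,0.02],[0,0,0],[0,0,0],[0,0,0],[0,0,0],[0,0,0],[0,0,0],[0,0,0]]' --delta_rot '[[0,0,0],[0,0,0],[0,0,0],[0,0,0],[0,0,0],[0,0,0],[0,0,0],[0,0,0],[0,0,0],[0,0,0],[0,0,0]]' --grip '[1,1,1,1,1,-1,-1,-1,-1,-1,-1]' --squeeze 15

```text
clock: 5.65
tool_pos: [0.5404, 0.1466, 0.1458]
eef_rot: [0.5, 0.866, 0.0, 0.0]
contact_force: [0.2, 0.9, 0.3]
opening: 0.343
finger_force: 0.3
```

```bash
python3 - <<'E'
from h import *
err([.540,.147,.145],30); print(r.get_state()["opening"]*88)
E
```

```text
t 5.65 pos [0.5404 0.1466 0.1458] shift [ 0.0005 -0.0001  0.0008] rot [ 0.0274  0.0034 -0.0508] F [0.1826 0.9147 0.3176] op 0.3425374958125844 0.2998318523168564 q [-0.3357  0.8383 -0.0197  1.8879  0.0363  0.4152  0.1407]
30.14329963150743
```

Still closing, probably aligning the grip. Letting it settle.

>>> play_rows --translation '[[0,0,0],[0,0,0],[0,0,0],[0,0,0],[0,0,0],[0,0,0]]' --delta_rot '[[0,0,0],[0,0,0],[0,0,0],[0,0,0],[0,0,0],[0,0,0]]' --grip '[-1,-1,-1,-1,-1,-1]' --squeeze 40

```text
clock: 6.4
tool_pos: [0.5408, 0.1469, 0.1458]
eef_rot: [0.5, 0.866, 0.001, 0.0]
contact_force: [4.5, 2.0, -2.2]
opening: 0.292
finger_force: 39.9
```

```bash
python3 - <<'E'
from h import *
err([.540,.147,.145],30); print(r.get_state()["opening"]*88)
E
```

```text
t 6.4 pos [0.5408 0.1469 0.1458] shift [ 0.0005 -0.0006  0.0008] rot [ 0.0942  0.0037 -0.0487] F [ 4.5293  2.0037 -2.2345] op 0.2922935040233504 39.94000831604353 q [-0.3357  0.8383 -0.0199  1.8873  0.0362  0.4147  0.1407]
25.721828354054836
```

>>> play_rows --translation '[[0,0,-0.01],[0,0,-0.02],[0,0,-0.03],[0,0,-0.03],[0,0,-0.03],[0,0,-0.03],[0,0,0],[0,0,0]]' --delta_rot '[[0,0,0],[0,0,0],[0,0,0],[0,0,0],[0,0,0],[0,0,0],[0,0,0],[0,0,0]]' --grip '[-1,-1,-1,-1,-1,-1,-1,-1]'

```text
clock: 7.4
tool_pos: [0.5387, 0.1459, 0.2943]
eef_rot: [0.5, 0.866, -0.002, -0.001]
contact_force: [-0.3, -1.1, -3.0]
opening: 0.292
finger_force: 39.9
```

```bash
python3 - <<'E'
from h import *
err([.574,.367,.300],30)
im=r.snapshot("side"); s=r.get_state(); Q=R.from_quat(s["eef_rot"])
tip=s["tool_pos"]+Q.apply([0,0,.1298]); u=proj("side",tip)[0]; print(tip,u)
z=cv2.resize(im,None,fx=5,fy=5,interpolation=cv2.INTER_CUBIC)
for h in (0,.014,.044,.05,.112):
    for a in(-1,1):
        w={0:.007,.014:.011,.044:.018,.05:.018,.112:.013}[h]
        p=s["tool_pos"]+Q.apply([0,0,.1298-h])+a*w*Q.apply([1,0,0])*0+np.array([.81,-.58,0])*a*w
        cv2.circle(z,tuple(((proj("side",p)[0]+.5)*5).astype(int)),3,(255,255,0),-1)
c=(u*5).astype(int); cv2.imwrite("pics/lift.png",cv2.convertScaleAbs(z[max(0,c[1]-400):c[1]+150,c[0]-300:c[0]+300],alpha=1.6))
E
```

```text
t 7.4 pos [0.5387 0.1459 0.2943] shift [ 0.174   0.1409 -0.0061] rot [-0.2382 -0.0391 -0.0626] F [-0.2542 -1.0968 -3.0164] op 0.29214603275410456 39.9437316582771 q [-0.3321  0.6092 -0.0248  1.7823  0.0208  0.7546  0.1549]
[0.5383 0.1458 0.1643] [254.2854 199.536 ]
```

View pics/lift.png

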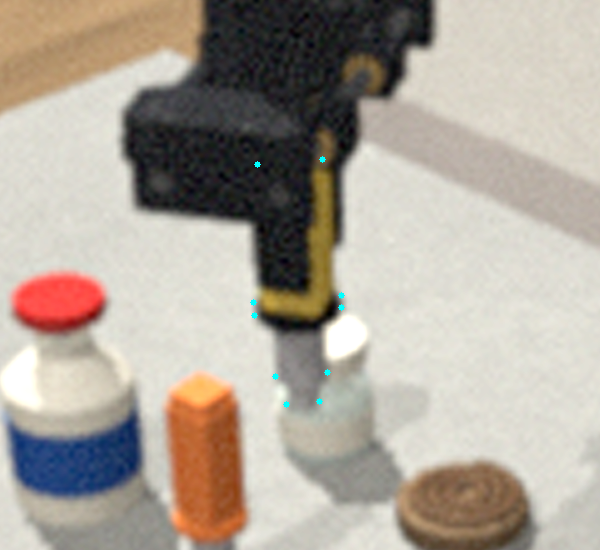

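>>> play_rows --translation '[[0.0218,0.0176,0],[0.0218,0.0176,0],[0.0218,0.0176,0],[0.0218,0.0176,0],[0.0218,0.0176,0],[0.0218,0.0176,0],[0.0218,0.0176,0],[0.0214,0.0176,0],[0,0,0.02],[0,0,0.018],[0,0,0],[0,0,0]]' --delta_rot '[[0,0,0],[0,0,0],[0,0,0],[0,0,0],[0,0,0],[0,0,0],[0,0,0],[0,0,0],[0,0,0],[0,0,0],[0,0,0],[0,0,0]]' --grip '[-1,-1,-1,-1,-1,-1,-1,-1,-1,-1,-1,-1]'

```text
clock: 8.95
tool_pos: [0.5756, 0.3671, 0.2577]
eef_rot: [0.501, 0.866, -0.0, 0.0]
contact_force: [0.0, -0.5, -1.6]
opening: 0.293
finger_force: 39.9
```

```bash
python3 - <<'E'
from h import *
err([.574,.367,.245],30)
im=[r.snapshot(c) for c in("side","top")]
cv2.imwrite("pics/cap.png",np.hstack([cv2.convertScaleAbs(cv2.resize(im[0][110:230,150:270],(400,400)),alpha=1.6),cv2.convertScaleAbs(cv2.resize(im[1][170:290,80:200],(400,400)),alpha=1.6)]))
E
```

```text
t 8.95 pos [0.5756 0.3671 0.2577] shift [ 0.0007 -0.0015  0.0127] rot [-0.0056  0.0134 -0.1003] F [ 0.017  -0.5459 -1.5534] op 0.29337104644272016 39.94375488138758 q [-0.6374  0.8157  0.0041  1.4221 -0.0036  0.9039 -0.1105]
```

View pics/cap.png

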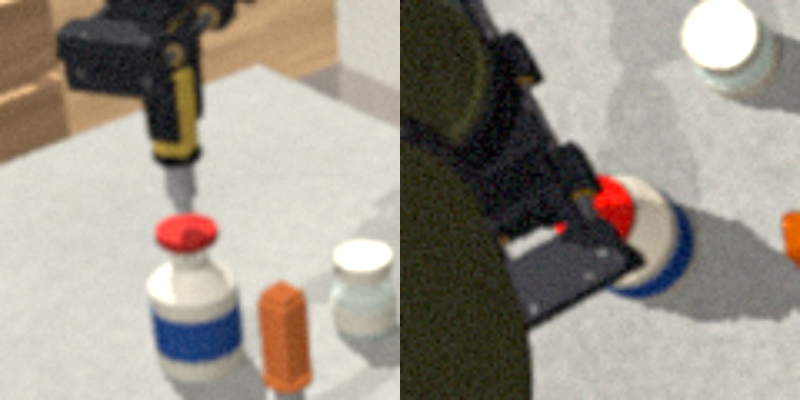

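The tip is centred over the red cap at about (185,225) in the left crop. Pressing in slow steps.

>>> play_rows --translation '[[0,0,0.006],[0,0,0.005],[0,0,0.004],[0,0,0.003],[0,0,0.003],[0,0,0.003],[0,0,0],[0,0,0]]' --delta_rot '[[0,0,0],[0,0,0],[0,0,0],[0,0,0],[0,0,0],[0,0,0],[0,0,0],[0,0,0]]' --grip '[-1,-1,-1,-1,-1,-1,-1,-1]'

```text
clock: 10.05
tool_pos: [0.5753, 0.3675, 0.2339]
eef_rot: [0.5, 0.866, -0.0, -0.0]
contact_force: [-0.9, -1.0, 2.1]
opening: 0.291
finger_force: 39.9
```

Push is about 3.7 N at 11 mm of travel, which matches the spring model (contact at z≈0.245). Pressing 4.5 mm more.

>>> play_rows --translation '[[0,0,0.002],[0,0,0.0015],[0,0,0.001],[0,0,0],[0,0,0]]' --delta_rot '[[0,0,0],[0,0,0],[0,0,0],[0,0,0],[0,0,0]]' --grip '[-1,-1,-1,-1,-1]'

```text
clock: 10.68
tool_pos: [0.5753, 0.3676, 0.2294]
eef_rot: [0.5, 0.866, 0.0, -0.0]
contact_force: [-1.9, -0.8, 3.7]
opening: 0.294
finger_force: 40.0
```

```bash
python3 - <<'E'
from h import *
err([.574,.367,.300],30)
im=r.snapshot("side"); a=im.astype(int)
m=np.zeros((480,640),np.uint8); m[165:200,185:230]=((a[...,2]>1.7*a[...,1])&(a[...,2]>90))[165:200,185:230]
y,x=np.nonzero(m); print(x.min(),x.max(),y.min(),y.max(),len(x)); 
i=cv2.imread("pics/side0.png").astype(int); n=np.zeros_like(m); n[165:200,185:230]=((i[...,2]>1.7*i[...,1])&(i[...,2]>90))[165:200,185:230]; y,x=np.nonzero(n); print(x.min(),x.max(),y.min(),y.max(),len(x), proj("side",[[.574,.367,.115],[.574,.367,.107]]))
E
```

```text
t 10.675 pos [0.5753 0.3676 0.2294] shift [ 0.0001 -0.0015 -0.0706] rot [ 0.0068 -0.0048 -0.053 ] F [-1.9262 -0.8296  3.6838] op 0.2944505369043137 39.950851269531995 q [-0.6371  0.8482  0.0022  1.4456 -0.0023  0.8477 -0.1115]
197 229 178 199 120
197 229 174 199 141 [[204.4146 177.3944]
 [204.7507 180.2759]]
```

>>> play_rows --translation '[[0,0,0.001],[0,0,0],[0,0,0],[0,0,0]]' --delta_rot '[[0,0,0],[0,0,0],[0,0,0],[0,0,0]]' --grip '[-1,-1,-1,-1]'

```text
clock: 11.22
tool_pos: [0.5753, 0.3676, 0.2283]
eef_rot: [0.5, 0.866, 0.0, -0.0]
contact_force: [-1.9, -1.9, 4.7]
opening: 0.291
finger_force: 40.0
```

>>> play_rows --translation '[[0,0,-0.004],[0,0,-0.006],[0,0,-0.01],[0,0,-0.02],[0,0,-0.03],[0,0,0],[0,0,0]]' --delta_rot '[[0,0,0],[0,0,0],[0,0,0],[0,0,0],[0,0,0],[0,0,0],[0,0,0]]' --grip '[-1,-1,-1,-1,-1,-1,-1]'

```text
clock: 12.1
tool_pos: [0.5749, 0.3673, 0.2971]
eef_rot: [0.5, 0.866, -0.001, -0.0]
contact_force: [0.5, -0.1, -0.7]
opening: 0.288
finger_force: 39.9
```

```bash
python3 - <<'E'
from h import *
s=r.get_state(); Q=R.from_quat(s["eef_rot"]); p=s["tool_pos"]; print(p,s["contact_force"])
im=r.snapshot("side")
a=im.astype(int); y,x=np.nonzero(((a[...,2]>1.7*a[...,1])&(a[...,2]>90))[165:200,185:222]); print(y.min()+165,len(y))
print(r.look_for("side","red_spot"), r.look_for("side","probe"))
yaw=13; A=R.from_euler("zy",[yaw,-15],degrees=True); n=A.apply([0,0,1]); print("n",n)
spot=np.array([.5413,-.1254,.0742])
# tilt current (down, y az 30) minimally so that tool z=-n
ax=np.cross([0,0,1],n); ax/=np.linalg.norm(ax); T=R.from_rotvec(np.radians(15)*ax)
G=T*Q
d=spot+n*(.1298+.05); d2=np.array([d[0],d[1],p[2]])
print("hover tcp",d,"shift tool",Q.inv().apply(d-p),"rot tool",(Q.inv()*G).as_rotvec(degrees=True))
E
```

```text
[0.5749 0.3673 0.2971] [ 0.5276 -0.0665 -0.6909]
174 156
[] [{'point': [0.4564, 0.0547, 0.0616], 'confidence': 0.83}, {'point': [0.5589, 0.2382, 0.0759], 'confidence': 0.79}, {'point': [0.528, 0.0475, 0.0592], 'confidence': 0.69}, {'point': [0.573, 0.3657, 0.2134], 'confidence': 0.64}, {'point': [0.5735, 0.3606, 0.1195], 'confidence': 0.58}]
n [-0.2588  0.      0.9659]
hover tcp [ 0.4948 -0.1254  0.2479] shift tool [-0.3869 -0.3153  0.0497] rot tool [-12.9971  -7.4884   0.012 ]
```

Cap is back up (row 174, as before). My slab rotation used the wrong euler order, so I'm fixing that and checking yaw against the edges.

```bash
python3 - <<'E'
from h import *
L=cv2.createLineSegmentDetector()
for c in("top","side"):
    im=cv2.imread(f"pics/{c}0.png"); g=cv2.GaussianBlur(cv2.cvtColor(im,cv2.COLOR_BGR2GRAY),(3,3),0)
    for l in L.detect(g)[0][:,0]:
        if np.hypot(l[2]-l[0],l[3]-l[1])>35 and 295<l[0]<530 and 160<l[1]<390: print(c,l.round(1),np.degrees(np.arctan2(l[3]-l[1],l[2]-l[0])).round(1)%180)
    for w in(11,13,15):
        A=R.from_euler("ZY",[w,-15],degrees=True); P=A.apply([[sx*.1,sy*.14,0] for sx,sy in((-1,-1),(-1,1),(1,1),(1,-1))])+[.5594,-.204,.0742]
        u=proj(c,P); e=np.roll(u,-1,0)-u; print(c,w,u.round(0).tolist(),(np.degrees(np.arctan2(e[:,1],e[:,0]))%180).round(1))
s=r.get_state(); Q=R.from_quat(s["eef_rot"]); p=s["tool_pos"]
n=R.from_euler("ZY",[13,-15],degrees=True).apply([0,0,1])
spot=np.array([.5413,-.1254,.0742])
ax=np.cross([0,0,1],n); ax/=np.linalg.norm(ax); G=R.from_rotvec(np.radians(15)*ax)*Q
d=spot+n*(.1298+.04)
print("n",n,"hover tcp",d,"shift tool",Q.inv().apply(d-p),"rot tool",(Q.inv()*G).as_rotvec(degrees=True))
E
```

```text
top [365.5 292.  363.1 249.4] 86.8
top [430.4 181.1 494.5 175.6] 175.1
top [469.2 181.  427.8 190.6] 167.0
top [365.6 247.2 376.9 297.2] 77.3
top [467.9 298.  428.2 303.9] 171.6
top [522.4 279.8 480.  295.2] 160.0
top [513.3 261.5 505.3 226.7] 77.1
top 11 [[517.0, 276.0], [379.0, 305.0], [359.0, 204.0], [500.0, 175.0]] [167.9  79.  168.6  80.1]
top 13 [[518.0, 273.0], [381.0, 307.0], [358.0, 207.0], [497.0, 173.0]] [165.9  77.1 166.6  78.2]
top 15 [[519.0, 270.0], [383.0, 309.0], [357.0, 210.0], [495.0, 172.0]] [163.8  75.1 164.6  76.3]
side [422.4 264.7 456.4 281.6] 26.4
side [425.2 200.5 418.8 235.7] 100.2
side [324.2 328.5 379.6 352.9] 23.7
side [424.6 256.5 360.5 214.6] 33.199997
side [376.6 366.5 338.6 343.2] 31.399994
side [445.  376.6 478.4 294.5] 112.1
side [380.6 352.  442.4 378.2] 23.0
side [385.7 384.2 327.2 355. ] 26.5
side [361.8 190.9 227.1 128.8] 24.699997
side [361.  180.6 400.4 203.5] 30.2
side [445.6 278.1 480.6 290.8] 19.9
side [324.2 284.9 339.7 252.6] 115.7
side [349.  246.1 397.3 257.5] 13.2
side [442.1 385.9 393.2 374.1] 13.600006
side [426.6 206.2 638.5 301.1] 24.1
side 11 [[442.0, 381.0], [301.0, 318.0], [351.0, 244.0], [483.0, 293.0]] [ 24.4 124.4  20.3 115.2]
side 13 [[445.0, 380.0], [301.0, 320.0], [348.0, 245.0], [482.0, 291.0]] [ 22.8 122.4  19.  112.9]
side 15 [[447.0, 379.0], [301.0, 322.0], [346.0, 246.0], [481.0, 289.0]] [ 21.3 120.4  17.8 110.5]
n [-0.2522 -0.0582  0.9659] hover tcp [ 0.4985 -0.1353  0.2382] shift tool [-0.3973 -0.3168  0.0594] rot tool [-14.3485  -4.3725   0.0141]
```

>>> play_rows --translation '[[-0.0397,-0.0317,0],[-0.0397,-0.0317,0],[-0.0397,-0.0317,0],[-0.0397,-0.0317,0],[-0.0397,-0.0317,0],[-0.0397,-0.0317,0],[-0.0397,-0.0317,0],[-0.0397,-0.0317,0],[-0.0397,-0.0317,0],[-0.0397,-0.0317,0],[0,0,0],[0,0,0],[0,0,0],[0,0,0]]' --delta_rot '[[0,0,0],[0,0,0],[0,0,0],[0,0,0],[0,0,0],[0,0,0],[0,0,0],[0,0,0],[0,0,0],[0,0,0],[-7.17,-2.19,0],[-7.17,-2.19,0],[0,0,0],[0,0,0]]' --grip '[-1,-1,-1,-1,-1,-1,-1,-1,-1,-1,-1,-1,-1,-1]'

```text
clock: 14.0
tool_pos: [0.4995, -0.1345, 0.2982]
eef_rot: [0.496, 0.859, 0.089, 0.095]
contact_force: [0.7, -0.9, -1.5]
opening: 0.29
finger_force: 39.9
```

```bash
cat >> h.py <<'E'
n=R.from_euler("ZY",[13,-15],degrees=True).apply([0,0,1]); spot=np.array([.5413,-.1254,.0742])
def slab(h):
    s=r.get_state(); Q=R.from_quat(s["eef_rot"]); z=-Q.apply([0,0,1.])
    d=spot+n*(.1298+h); v=np.cross(z,n)
    print("t",s["clock"],"shift",Q.inv().apply(d-s["tool_pos"]),"rot",Q.inv().apply(np.degrees(v)),"Fn",s["contact_force"]@n,"F",s["contact_force"],"tip h",(s["tool_pos"]-z*.1298-spot)@n,s["opening"])
    return s,Q
E
python3 - <<'E'
from h import *
slab(.03)
E
```

```text
t 14.0 shift [ 0.0043 -0.016   0.0676] rot [-0.0665 -0.0317  0.    ] Fn -1.587982272361123 F [ 0.7315 -0.8946 -1.5069] tip h 0.09760253721854309 0.2901179527589554
```

>>> play_rows --translation '[[0.0014,-0.0053,0.022],[0.0014,-0.0053,0.022],[0.0014,-0.0053,0.022],[0,0,0],[0,0,0]]' --delta_rot '[[0,0,0],[0,0,0],[0,0,0],[0,0,0],[0,0,0]]' --grip '[-1,-1,-1,-1,-1]'

```text
clock: 14.62
tool_pos: [0.5012, -0.1346, 0.2307]
eef_rot: [0.496, 0.859, 0.089, 0.096]
contact_force: [0.3, 0.2, -1.0]
opening: 0.292
finger_force: 39.9
```

```bash
python3 - <<'E'
from h import *
s,Q=slab(.0)
im=r.snapshot("side"); tip=s["tool_pos"]+Q.apply([0,0,.1298]); tops=[s["tool_pos"]+Q.apply([0,0,.1298-h]) for h in(0,.044)]
u=proj("side",[spot,*tops]); print(u)
z=cv2.resize(im[220:340,290:450],(800,600),interpolation=cv2.INTER_CUBIC); z=cv2.convertScaleAbs(z,alpha=1.6)
for q in u: cv2.circle(z,tuple(((q+.5-[290,220])*5).astype(int)),3,(255,255,0),-1)
cv2.imwrite("pics/slab.png",z)
E
```

```text
t 14.625 shift [ 0.0002 -0.0007  0.032 ] rot [0.0274 0.0282 0.    ] Fn -1.0659795237182708 F [ 0.2545  0.1509 -1.028 ] tip h 0.032032799593808434 0.2920338070341234
[[352.805  290.7419]
 [352.0526 280.6486]
 [350.6988 266.433 ]]
```

View pics/slab.png

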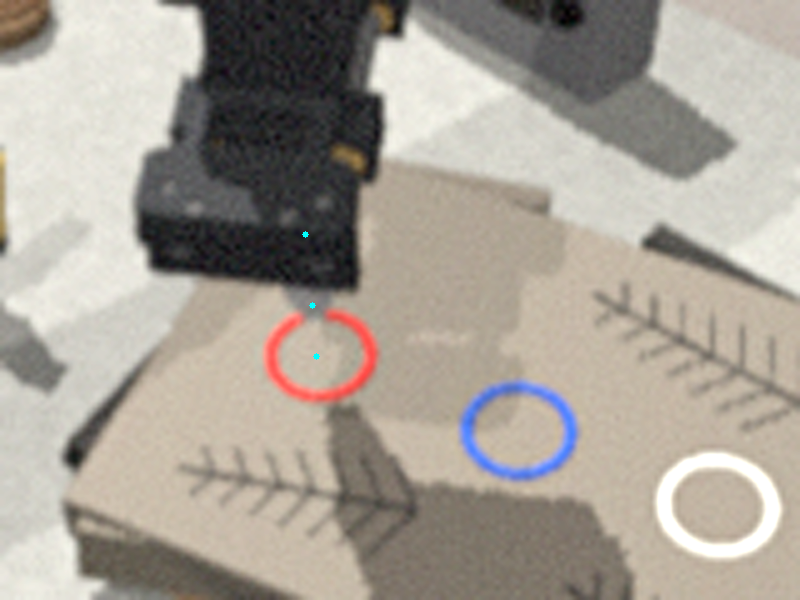

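Tip end is at about (312,312) zoomed and the ring centre at (322,356), so the tip is lined up within about 2 mm. Approaching slowly.

>>> play_rows --translation '[[0,0,0.012],[0,0,0.01],[0,0,0.006],[0,0,0],[0,0,0]]' --delta_rot '[[0,0,0],[0,0,0],[0,0,0],[0,0,0],[0,0,0]]' --grip '[-1,-1,-1,-1,-1]'

```text
clock: 15.3
tool_pos: [0.5072, -0.1334, 0.2032]
eef_rot: [0.496, 0.858, 0.089, 0.095]
contact_force: [-1.0, 0.1, -1.4]
opening: 0.294
finger_force: 39.9
```

```bash
python3 - <<'E'
from h import *
slab(0)
f=[]
for _ in range(6): r.snapshot("side"); f.append(r.get_state()["contact_force"]@n)
print(np.array(f))
E
```

```text
t 15.3 shift [-0.      0.0005  0.0038] rot [-0.009   0.0055 -0.    ] Fn -1.0828747589962795 F [-1.0352  0.0832 -1.3863] tip h 0.003830645122814469 0.29402128061772537
[-1.1688 -2.1839 -1.8023 -2.1099 -1.6868 -0.0993]
```

>>> play_rows --translation '[[0,0,0.002],[0,0,0.002],[0,0,0.001],[0,0,0],[0,0,0]]' --delta_rot '[[0,0,0],[0,0,0],[0,0,0],[0,0,0],[0,0,0]]' --grip '[-1,-1,-1,-1,-1]'

```text
clock: 16.23
tool_pos: [0.5085, -0.1331, 0.1984]
eef_rot: [0.496, 0.858, 0.089, 0.096]
contact_force: [-0.3, -0.1, -0.3]
opening: 0.292
finger_force: 39.9
```

```bash
cat >> h.py <<'E'
def fn(k=16):
    f=[]
    for _ in range(k): r.snapshot("side"); f.append(r.get_state()["contact_force"]@n)
    print("Fn mean",np.mean(f),np.std(f))
E
python3 - <<'E'
from h import *
slab(0); fn()
E
```

```text
t 16.225 shift [ 0.      0.0004 -0.0011] rot [0.002  0.0134 0.    ] Fn -0.2543187990378168 F [-0.2971 -0.0781 -0.3456] tip h -0.0011092874153779799 0.29157396886726733
Fn mean 0.8745602737860549 0.5368038963479912
```

Contact: about 2.4 N, tip in about 2 mm.

>>> play_rows --translation '[[0,0,0.001],[0,0,0.001],[0,0,0.0005],[0,0,0],[0,0,0]]' --delta_rot '[[0,0,0],[0,0,0],[0,0,0],[0,0,0],[0,0,0]]' --grip '[-1,-1,-1,-1,-1]'

```text
clock: 17.65
tool_pos: [0.5091, -0.133, 0.1959]
eef_rot: [0.496, 0.858, 0.089, 0.096]
contact_force: [-1.0, -1.2, 2.0]
opening: 0.294
finger_force: 39.9
```

```bash
python3 - <<'E'
from h import *
s,Q=slab(0); fn()
im=r.snapshot("side"); it=r.snapshot("top")
a,b=[cv2.convertScaleAbs(cv2.resize(i[y:y+80,x:x+80],(400,400),interpolation=cv2.INTER_CUBIC),alpha=1.6) for i,x,y in((im,312,240),(it,360,210))]
cv2.imwrite("pics/fin.png",np.hstack([a,b]))
E
```

```text
t 17.65 shift [ 0.      0.0004 -0.0037] rot [-0.0002  0.0134 -0.    ] Fn 2.2195759845398335 F [-1.0337 -1.196   1.9559] tip h -0.0036535471625912734 0.29437206469110505
Fn mean 2.3263719186485012 0.5762372424496123
```

View pics/fin.png

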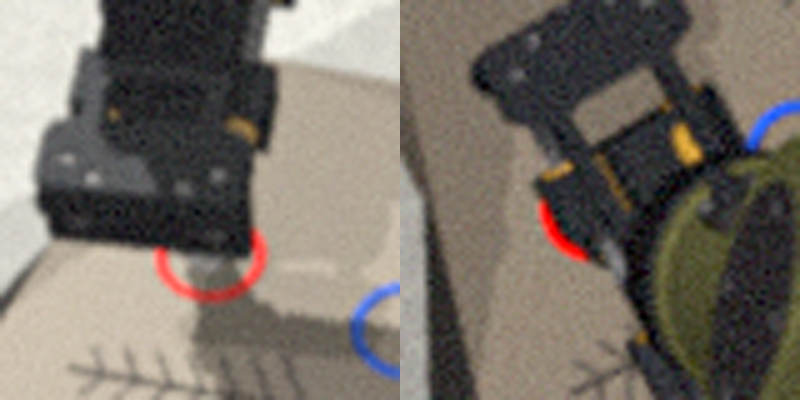

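Tip sits near the ring centre (about (208,258) in the left crop against (212,257)). Push is about 3.9 N, so I'll add 0.4 mm and hand in.

>>> play_rows --translation '[[0,0,0.0004],[0,0,0],[0,0,0],[0,0,0]]' --delta_rot '[[0,0,0],[0,0,0],[0,0,0],[0,0,0]]' --grip '[-1,-1,-1,-1]'

```text
clock: 19.05
tool_pos: [0.5092, -0.1329, 0.1955]
eef_rot: [0.496, 0.858, 0.089, 0.095]
contact_force: [-0.2, 0.5, 3.2]
opening: 0.294
finger_force: 39.9
```

```bash
python3 - <<'E'
from h import *
slab(0); fn(12); print(r.finish_job())
E
```

```text
t 19.05 shift [-0.      0.0004 -0.0041] rot [-0.0004  0.0105 -0.    ] Fn 3.07430760203975 F [-0.1925  0.5364  3.1648] tip h -0.004060951441679711 0.29409530770835607
Fn mean 2.768792966459488 0.6697674562972523
the job is handed in; nothing more can be done
None
```

Job handed in at about 20 s: the cap was pressed down (about 6 N) and sprang back up, and the probe is held square in the red ring at about 4.3 N, tip about halfway in.

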